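# Check a beam balance, then hold its band tensioner back

### The arm

A 6-joint arm with a two-finger parallel gripper is mounted at the origin on the work surface. World frame = base frame: x ahead of the robot, y to its left, z up, the work surface at z = 0. Lengths are in m, angles in rad, forces in N, time in s.
With the tool pointing down it reaches from about 0.3 to 0.775 m from the base axis. Payload 14.6 kg.
Tool frame: the origin (TCP) lies at the very end of the fingers, on their centre line; the grasp point (between the pads) lies 19 mm behind it; z points along the fingers, y is the line along which they close (so a half turn about z gives the same grasp; the last joint's range is limited). The gripper opens to 94 mm and grips with 3 to 60 N. Pads are 16 mm wide; open, the fingers measure 119 mm over their backs; the gripper's body (75 mm by 177 mm) begins 78 mm behind the grasp point.
Start: joints at [1.133, 0.3, 1.521, -0, 1.321, -0.067], TCP at [0.199, 0.513, 0.205] pointing down, gripper open.
Joint ranges: [-3.03, 3.03], [-0.79, 2.21], [0.23, 2.52], [-1.04, 4.18], [0, 3.07], [-2.55, 2.55]. Speed limits (rad/s): [2.22, 2.22, 2.57, 3.14, 3.14, 3.14].

### API

Orientations are given as [roll, pitch, yaw] about the fixed x, y, z axes, in that order (R = Rz(yaw) Ry(pitch) Rx(roll)).
In Python, from station import ctrl gives the robot as it stands.
- The arm moves only by the tool carry_out, never from a script. Its argument "motion" is text: rows parted by semicolons, each of 7 numbers parted by spaces: the shift along the world's x, y, z in m, then the turn, a rotation vector about the world's x, y, z in degrees, then the closure in counts, from 0 (fully open) to 255 (shut). In form: dx dy dz wx wy wz hand; .... A call has 1 to 20 rows; each row shifts and turns the commanded pose from where the row before left it; what a row does not reach is not made up. A row lasts 1/12 s, in which the tool goes at most 41.7 mm and 7.16 degrees, less where a joint would pass 70% of its speed; a pose out of reach is approached as far as the arm can. A call is refused whole if a number of a shift passes 0.0417 or a number of a turn 7.16, either way. A call with a gripper value outside its range is refused whole. The fingers move at their own pace and stop on an object; "grip_force" is the grip in N (left out, the last holds). Time passes only in rows, so rows that do not move let the fingers close. It gives the time, the measured TCP pose, the force, the opening and the grip force at its end, in the units of the state.
- ctrl.get_obs(): the state, without advancing time (a new reading comes with each control period).
- ctrl.camera(name): name is "scene" or "top" or "wrist"; returns a dict with "pixels" (400x640x3 uint8, red, green, blue), "range_z" (400x640 float32, m along the optical axis (not along the pixel's ray), 0 where there is no reading), "K" (3x3 intrinsics, pixels), "position" and "attitude" of the camera in the world. Camera axes: x right, y up, looking along -z (the intrinsics and any distortion apply to the point x, -y, -z); pixel columns grow to the right and rows downward; lengths in m; the calibration is good to about 2 mm. A picture is of the moment at which its call begins.
- ctrl.hand_in(): hands the job in; it is judged then, once.
The state is a dict: "time_s": time; "qpos": joint angles; "joint_vel": joint speeds; "tau": joint torques, N m; "ee_pos": TCP position; "eef_rot": TCP orientation; "force": force on the tool from outside, world axes, zero at the start; "moment": the same for the moment, N m; "grip_width": finger opening in m; "grip_force": force on a finger pad.
Only numpy, scipy, OpenCV 4.12 (cv2) and the standard library are available. Lean on these libraries where they do the work, as an engineer would, in place of code of your own. Each camera call takes 0.05 s, during which the arm holds its last target. There are 200 camera calls.

### The job

The taut-band beam balance is about to have its beam taken out. Swing the arrest lever over so that the beam drops free onto its stop, then swing it fully back so that the beam is level and arrested again; only then push the roller of the sprung tension arm towards the back of the balance, past the click of its pawl and a good centimetre farther, and finish while still holding it there with your fingers, so that the spring bears on you and not on the pawl. Leave everything else, on the table and on the balance, where it stands.

Things in the scene. Friction and masses are not known exactly. Their poses are not given: they have to be found in the camera images.
- balance: grey plate 220 (x) x 300 (y) x 25 mm thick carrying the whole instrument; fixed to the table. Origin under the plate's centre, on the table; own x runs from its front edge (robot side) to the back, own y to its left, z up; yaw up to 0.3 rad. Left, right, front, back and all (x, y, z) in mm in the other entries are in this frame.
- lever_ball (a point): centre of the black ball (20 mm dia) on the arrest lever, a steel rod 8 mm thick at the plate's front left, 65 mm from its shaft axis. Lever at 0: ball at (-70, 127, 99); upright (0.6 rad): (-70, 90, 110); at 1.2: (-70, 53, 99).
- lever_hinge (a point): point on the arrest lever's shaft axis under the lever, at (-70, 90, 45); the axis runs along the balance's x (front to back)
- arrest_lever (a joint): angle of the arrest lever, rad, stops at 0 and 1.2. 0 = leans 0.6 rad left, beam arrested; grows as its top swings right; 1.2 = leans 0.6 rad right, beam free. Starts at 0 to 0.1, stays where left (stiff: 2 N at the ball). Its shaft turns a crank whose pin lifts the beam: fully dropped above 0.8, level and locked below 0.2.
- beam (a joint): tilt of the beam, rad: 0 = level (arrested), 0.18 = left end dropped to its stop. An aluminium bar 270 mm long along y at the plate's back (x = 80), z = 98 to 110, round weights on its ends up to z = 126; heavier on the left, it drops by itself once the lever lets it.
- roller (a point): centre of the upright black roller (18 mm dia, z = 45 to 93) on the end of the tension arm, front right of the plate. At rest at (-63, -114, 69); swings on a 90 mm radius about tensioner_pivot, pushed towards the back.
- tensioner_pivot (a point): on the upright hinge axis of the tension arm, at (-20, -35, 69), the roller's mid height. The arm is a flat steel bar at z = 35 to 45; its hub ends at z = 54.
- tension_arm (a joint): angle of the arm, rad: 0 = at rest, 0.85 = back stop, grows as the roller goes back (counter-clockwise from above); at 0.5 the arm points straight right. A spring resists: 3 N at the roller at 0, 6 N at 0.5, 8 N at 0.85; the pawl adds 1 to 3 N from 0.2 until its click at about 0.43. Let go, the arm falls back onto the pawl at about 0.43. Well clear of the pawl: above 0.5; 0.65 is a good place to hold.
- pawl (a joint): travel of the brass sprung pawl slider beside the arm's tail, m: 0 = out (at rest, or clicked in), up to 0.006 = pushed aside by the passing tooth
- calibration_weight_mid (a point): small round steel weight with a knob, 26 mm dia, 32 mm tall, standing on the balance's plate in front of the beam; bystander, its point half-way up
- petri_dish_mid (a point): shallow clear round dish, 90 mm dia, 15 mm tall; bystander, its point half-way up
- slide_box_mid (a point): flat grey box, 90 x 100 x 35 mm; bystander, its point half-way up
- specimen_jar_mid (a point): small round jar, 50 mm dia, 70 mm tall; bystander, its point half-way up
- tip_rack_mid (a point): white rack with rows of small tips, 120 x 85 x 51 mm; bystander, its point half-way up
- beaker_mid (a point): open glass beaker, 66 mm dia, 85 mm tall; bystander, its point half-way up
- spanner_grip (a point): steel spanner lying flat, 140 mm long; the point is on its grip; bystander

How it is judged:
By the outcome, as a careful person would: the job done as asked, in the order asked, and still so for the second after the job is handed in, while the arm keeps its last pose, push and grip.
It also fails if it takes over 51 s, if anything falls off the work surface, if the arm or the gripper's body presses on something with over 40 N, if the wrist force passes 120 N, or if a joint passes its speed limit or range.

## Working session

There is one attempt and no reset: what is moved stays moved. The work goes in short steps, Python scripts to look and compute and a tool call to move; the robot and the scene stay as the last step left them, time stands still between calls to the robot, and variables do not carry over. Pictures are saved under pics/ and viewed, at most 10 in all, crops included, and the job is handed in when it is done.

Besides the shell and the picture viewer there is one more tool, called after "Call:" by a JSON object that holds its "method" and its "body", one argument or row to a line. carry_out: Moves the arm, as the interface text tells. Its arguments: {"type":"object","properties":{"motion":{"type":"string"},"grip_force":{"type":"number"}},"required":["motion"]}

```bash
mkdir -p pics; ls; cat > h.py <<'E'
import numpy as np, cv2
from station import ctrl
def snap(n,f=None):
    c=ctrl.camera(n)
    if f: cv2.imwrite('pics/'+f,cv2.cvtColor(c['pixels'],cv2.COLOR_RGB2BGR))
    return c
E
python3 - <<'E'
from h import *
for n in ('top','scene'):
    c=snap(n,n+'0.png'); np.savez('pics/%s0.npz'%n,**c)
    print(n,c['K'],c['position'],c['attitude'],[k for k in c])
print(ctrl.get_obs())
E
```

```text
pics
top [[410.65915942   0.         319.43682589]
 [  0.         410.65915942 198.91003006]
 [  0.           0.           1.        ]] [ 0.37112847 -0.0268825   1.50835803] [ 0.13427009 -0.011951   -1.54951229] ['pixels', 'range_z', 'K', 'position', 'attitude']
scene [[400.12657108   0.         318.34307936]
 [  0.         400.12657108 198.25909736]
 [  0.           0.           1.        ]] [ 0.99279831 -0.70517389  1.08064235] [ 0.68299338 -0.00570906  0.60053881] ['pixels', 'range_z', 'K', 'position', 'attitude']
{'time_s': 0.1, 'qpos': array([ 1.13339790e+00,  3.00437717e-01,  1.52147632e+00,  1.35092261e-05,
        1.32071649e+00, -6.66064094e-02]), 'joint_vel': array([ 0.00095874, -0.00086397, -0.00211144, -0.00102844,  0.00041196,
       -0.00128731]), 'tau': array([-6.89089684e-04, -5.32652414e+01, -3.53281224e+01,  7.08326837e-02,
        2.35768704e-02, -3.00318686e-05]), 'ee_pos': array([0.19920268, 0.51241904, 0.20494896]), 'eef_rot': array([-3.14055795e+00, -8.21347584e-05,  2.77079725e+00]), 'force': array([-0.47360817,  0.50358187,  0.21401967]), 'moment': array([ 0.03057137, -0.02452103,  0.02061341]), 'grip_force': 0.0, 'grip_width': 0.09384075892456753}
```

View pics/top0.png

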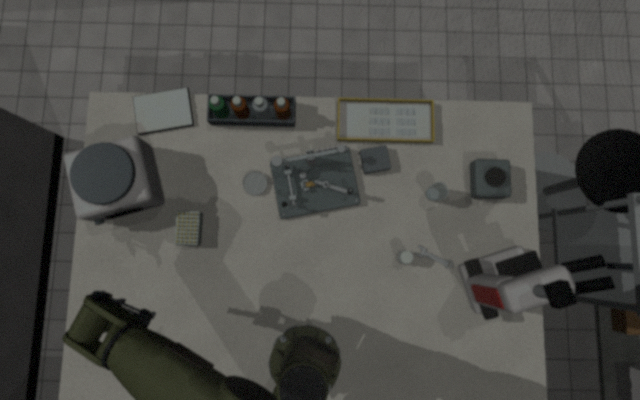

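View pics/scene0.png

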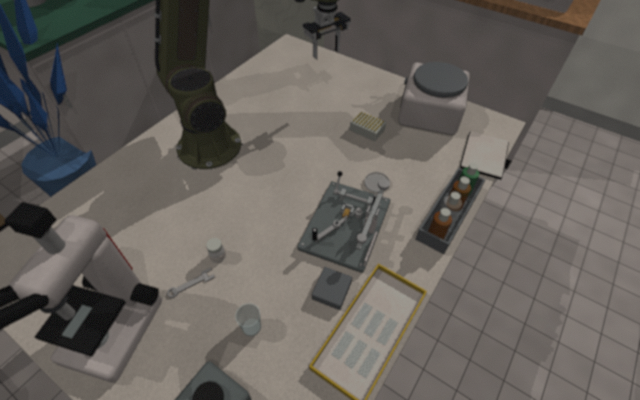

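The top view shows the balance plate at about px (316,184), with the lever ball near (284,204), the roller near (352,190), the slide box on its right and the dish on its left. In the scene view the ball is at (340,174) and the roller at (314,233).

```bash
cat >> h.py <<'E'
from scipy.spatial.transform import Rotation as Ro
def rot(c):
    return Ro.from_euler('xyz',c['attitude']).as_matrix()
def cloud(c):
    K=c['K']; v,u=np.mgrid[:400,:640]; z=c['range_z']
    p=np.stack([(u-K[0,2])/K[0,0]*z,-(v-K[1,2])/K[1,1]*z,-z],-1)
    return p@rot(c).T+c['position']
def ray(c,u,v,h):
    K=c['K'];d=rot(c)@np.array([(u-K[0,2])/K[0,0],-(v-K[1,2])/K[1,1],-1]);p=c['position']
    return p+d*(h-p[2])/d[2]
def proj(c,P):
    q=rot(c).T@(np.asarray(P)-c['position']);K=c['K']
    return K[0,0]*q[0]/-q[2]+K[0,2],-K[1,1]*q[1]/-q[2]+K[1,2]
E
python3 - <<'E'
from h import *
for n in ('top','scene'):
    c=dict(np.load('pics/%s0.npz'%n)); P=cloud(c)
    g=(c['range_z']>0)
    roi=g&(abs(P[...,0]-.6)<.25)&(abs(P[...,1])<.3)
    print(n,'table z',np.median(P[roi][:,2]))
    m=roi&(P[...,2]>.018)&(P[...,2]<.032)
    m=m.astype(np.uint8); k,l,s,ce=cv2.connectedComponentsWithStats(m)
    i=1+np.argmax(s[1:,4]); q=P[l==i]; print(s[i],q[:,2].mean())
    r=cv2.minAreaRect((q[:,:2]*1000).astype(np.float32)); print(r, cv2.boxPoints(r))
    img=c['pixels']; gx=(300,150,380,250) if n=='scene' else (235,130,405,230)
    a,b,d,e=gx
    cv2.imwrite('pics/c_%s.png'%n,cv2.resize(img[b:e,a:d,::-1],None,fx=4.5,fy=4.5,interpolation=cv2.INTER_CUBIC)*1)
E
```

```text
top table z 0.0029705401739503756
[ 270  149   91   70 3648] 0.025608652516484875
((636.3245849609375, -21.541122436523438), (221.05734252929688, 299.52642822265625), 12.235316276550293) [[ 496.56763  101.39625]
 [ 560.0454  -191.32657]
 [ 776.08154 -144.47849]
 [ 712.60376  148.24432]]
scene table z 0.0003812160042138135
[ 297  181   94   90 3507] 0.023670127378301806
((640.3169555664062, -23.000457763671875), (219.6335906982422, 302.8236083984375), 12.263422012329102) [[ 500.84515  101.63053]
 [ 565.16693 -194.28307]
 [ 779.78876 -147.63144]
 [ 715.467    148.28215]]
```

View pics/c_top.png

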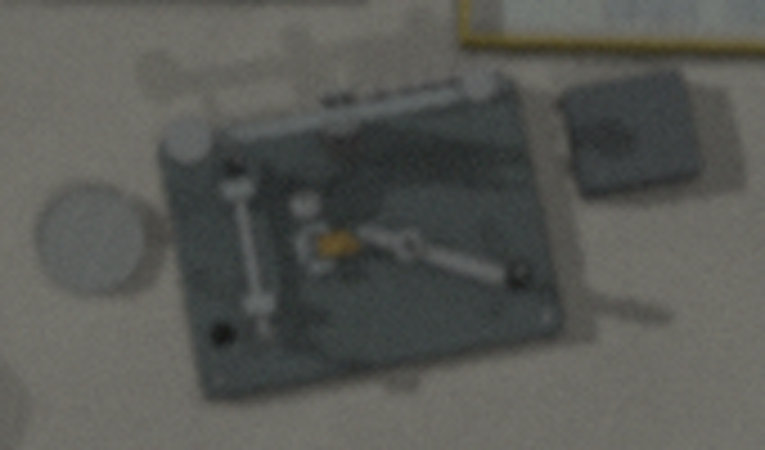

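Two views agree on the plate (220 × 300, yaw 12.25°, centre about (0.638, -0.022)). I'll check the ball and roller against that.

```bash
cat >> h.py <<'E'
O=np.array([.638,-.022]); Y=np.deg2rad(12.25); cs,sn=np.cos(Y),np.sin(Y); B=np.array([[cs,-sn],[sn,cs]])
def w(x,y): return O+B@np.array([x,y])/1000
def own(p): return B.T@(np.asarray(p)[:2]-O)*1000
E
python3 - <<'E'
from h import *
for n in ('top','scene'):
    c=dict(np.load('pics/%s0.npz'%n)); g=c['pixels'].max(2).astype(float)
    for nm,x,y,h in(('ball',-70,127,.099),('roller',-63,-114,.093)):
        u,v=proj(c,[*w(x,y),h]); ui,vi=int(round(u)),int(round(v)); r=7
        s=cv2.GaussianBlur(g,(0,0),.7)[vi-r:vi+r+1,ui-r:ui+r+1]; wt=np.clip(s.min()+14-s,0,None)
        yy,xx=np.mgrid[-r:r+1,-r:r+1]; U=ui+(wt*xx).sum()/wt.sum();V=vi+(wt*yy).sum()/wt.sum()
        p=ray(c,U,V,h); print(n,nm,(u,v),(U,V),s.min(),s.max(),p,own(p),w(x,y))
E
```

```text
top ball (np.float64(282.5851705710229), np.float64(203.58029828587573)) (np.float64(284.16921851773566), np.float64(203.8662097320478)) 27.342967814084147 105.54363232852646 [0.54177713 0.08175819 0.099     ] [-72.0168111  121.81207077] [0.54264726 0.08725591]
top roller (np.float64(350.3063872104327), np.float64(188.83436194828576)) (np.float64(349.75551809699925), np.float64(192.31285501349106)) 38.2860732978825 89.77307273551564 [ 0.58829134 -0.14498607  0.093     ] [ -74.67174465 -109.63874316] [ 0.60062269 -0.14677154]
scene ball (np.float64(339.5637696786607), np.float64(172.8875295642694)) (np.float64(339.4240457112206), np.float64(173.49208272407188)) 29.233029898015893 146.35301334075032 [0.54373628 0.08467947 0.099     ] [-69.4824379  124.25115814] [0.54264726 0.08725591]
scene roller (np.float64(313.77914061379937), np.float64(229.69565246342862)) (np.float64(314.055928427405), np.float64(235.03273942475025)) 13.795292861320934 124.09795713071338 [ 0.6122295  -0.16202365  0.093     ] [ -54.89362161 -131.36753829] [ 0.60062269 -0.14677154]
```

Call:
{"method": "carry_out", "body": {
  "motion": "0.017 -0.0214 0 0 0 1.7 140;0.017 -0.0214 0 0 0 1.7 140;0.017 -0.0214 0 0 0 1.7 140;0.017 -0.0214 0 0 0 1.7 140;0.017 -0.0214 0 0 0 1.7 140;0.017 -0.0214 0 0 0 1.7 140;0.017 -0.0214 0 0 0 1.7 140;0.017 -0.0214 0 0 0 1.7 140;0.017 -0.0214 0 0 0 1.7 140;0.017 -0.0214 0 0 0 1.7 140;0.017 -0.0214 0 0 0 1.7 140;0.017 -0.0214 0 0 0 1.7 140;0.017 -0.0214 0 0 0 1.7 140;0.017 -0.0214 0 0 0 1.7 140;0.017 -0.0214 0 0 0 1.7 140;0.017 -0.0214 0 0 0 1.7 140;0.017 -0.0214 0 0 0 1.7 140;0.017 -0.0214 0 0 0 1.7 140;0.017 -0.0214 0 0 0 1.7 140;0.017 -0.0214 0 0 0 1.7 140"
}}

```text
time_s: 1.77
ee_pos: [0.5399, 0.0834, 0.2052]
eef_rot: [3.142, -0.001, -2.918]
force: [0.3, -0.1, -0.3]
grip_width: 0.0421
grip_force: 0.0
```

Call:
{"method": "carry_out", "body": {
  "motion": "0 0 0 0 0 0 140;0 0 0 0 0 0 140"
}}

```text
time_s: 1.93
ee_pos: [0.5394, 0.0838, 0.2048]
eef_rot: [3.141, -0.001, -2.921]
force: [0.3, -0.2, 0.2]
grip_width: 0.0426
grip_force: 0.0
```

```bash
python3 - <<'E'
from h import *
c=snap('wrist','w1.png'); np.savez('pics/w1.npz',**c); print(c['position'],c['attitude'])
o=ctrl.get_obs(); print({k:np.round(o[k],3) for k in('time_s','qpos','ee_pos','eef_rot','force','grip_width')})
print(proj(c,[*w(-70,124),.099]),proj(c,[*w(-63,-114),.093]))
E
```

```text
[0.47285051 0.06822136 0.38483976] [-2.39326773e-01  1.00365379e-03  1.79237853e+00]
{'time_s': np.float64(1.983), 'qpos': array([ 0.088,  0.291,  1.533,  0.   ,  1.318, -1.704]), 'ee_pos': array([0.539, 0.085, 0.205]), 'eef_rot': array([ 3.141e+00, -1.000e-03, -2.920e+00]), 'force': array([-0.494,  0.008,  0.202]), 'grip_width': np.float64(0.042)}
(np.float64(317.5124479927087), np.float64(201.10456725782623)) (np.float64(53.028921864518736), np.float64(204.951553535933))
```

View pics/w1.png

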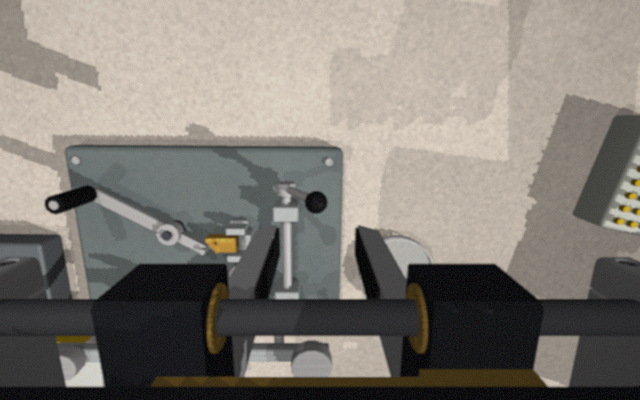

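The wrist view confirms the model to about 2 px: ball at (316,201), roller top at (55,204). The fingers straddle the ball, so I'll descend.

Call:
{"method": "carry_out", "body": {
  "motion": "0.002 0 -0.02 0 0 0 140;0.002 0 -0.02 0 0 0 140;0 0 -0.02 0 0 0 140;0 0 -0.02 0 0 0 140;0 0 -0.02 0 0 0 140;0 0 -0.016 0 0 0 140;0 0 0 0 0 0 140;0 0 0 0 0 0 140"
}}

```text
time_s: 2.65
ee_pos: [0.5427, 0.0854, 0.0895]
eef_rot: [3.141, -0.001, -2.918]
force: [-0.8, 0.2, 1.4]
grip_width: 0.0421
grip_force: 0.0
```

Call:
{"method": "carry_out", "body": {
  "motion": "0.0011 -0.0049 0.001 0 0 0 140;0.0011 -0.0049 0.001 0 0 0 140;0.0011 -0.0049 0.001 0 0 0 140;0.0011 -0.0049 0.001 0 0 0 140;0.0011 -0.0049 0.001 0 0 0 140;0.0011 -0.0049 0.001 0 0 0 140;0.0011 -0.0049 0 0 0 0 140;0.0011 -0.0049 0 0 0 0 140;0.0011 -0.0049 0 0 0 0 140;0.0011 -0.0049 0 0 0 0 140;0.0011 -0.0049 0 0 0 0 140;0.0011 -0.0049 0 0 0 0 140;0.0011 -0.0049 0 0 0 0 140;0.0011 -0.0049 0 0 0 0 140;0.0011 -0.0049 0 0 0 0 140;0.001 -0.0049 0 0 0 0 140;0 0 0 0 0 0 140"
}}

```text
time_s: 4.07
ee_pos: [0.5608, 0.0059, 0.0954]
eef_rot: [3.141, -0.0, -2.919]
force: [-1.4, 4.3, -0.5]
grip_width: 0.0429
grip_force: 1.9
```

```bash
python3 - <<'E'
from h import *
o=ctrl.get_obs(); print({k:np.round(o[k],3) for k in('ee_pos','force','grip_width')},own(o['ee_pos']))
c=snap('wrist','w2.png'); P=[proj(c,[*w(-70,y),z]) for y,z in((90,.110),(60,.102),(53,.099))]; print(P)
E
```

```text
{'ee_pos': array([0.561, 0.006, 0.095]), 'force': array([-1.425,  4.337, -0.469]), 'grip_width': np.float64(0.043)} [-69.53975277  43.66481283]
[(np.float64(406.25163214732174), np.float64(249.88517273439388)), (np.float64(347.99894729227765), np.float64(243.77547708156044)), (np.float64(334.99325479359504), np.float64(241.68126749455962))]
```

View pics/w2.png

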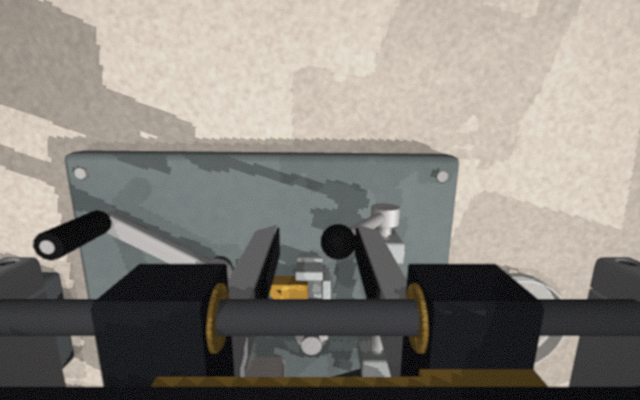

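The ball is at (339,241), so the lever is at about 1.17. I'll nudge it to the stop, hold briefly, then swing it back.

Call:
{"method": "carry_out", "body": {
  "motion": "0.0006 -0.003 0 0 0 0 140;0 0 0 0 0 0 140;0 0 0 0 0 0 140;0 0 0 0 0 0 140;0 0 0 0 0 0 140;0 0 0 0 0 0 140"
}}

```text
time_s: 4.62
ee_pos: [0.5609, 0.0053, 0.0954]
eef_rot: [3.138, -0.001, -2.918]
force: [-4.1, 17.9, 1.0]
grip_width: 0.0424
grip_force: 9.6
```

```bash
python3 - <<'E'
from h import *
for n in('top','scene'):
    c=snap(n,n+'2.png'); P=cloud(c)
    for s in(1,-1):
        q=w(80,s*125); d=(np.hypot(P[...,0]-q[0],P[...,1]-q[1])<.012)&(P[...,2]>.06)&(P[...,2]<.16); print(n,s,d.sum(),np.median(P[d][:,2]) if d.any() else 0)
E
```

```text
top 1 37 0.10506267253145118
top -1 23 0.13574909755442643
scene 1 26 0.10252559073205525
scene -1 48 0.13280874639713647
```

Call:
{"method": "carry_out", "body": {
  "motion": "-0.0011 0.0049 0 0 0 0 140;-0.0011 0.0049 0 0 0 0 140;-0.0011 0.0049 0 0 0 0 140;-0.0011 0.0049 0 0 0 0 140;-0.0011 0.0049 0 0 0 0 140;-0.0011 0.0049 0 0 0 0 140;-0.0011 0.0049 0 0 0 0 140;-0.0011 0.0049 0 0 0 0 140;-0.0011 0.0049 0 0 0 0 140;-0.0011 0.0049 0 0 0 0 140;-0.001 0.0049 0 0 0 0 140;-0.001 0.0049 0 0 0 0 140;-0.001 0.0049 0 0 0 0 140;-0.001 0.0049 0 0 0 0 140;-0.001 0.0049 0 0 0 0 140;-0.001 0.0049 0 0 0 0 140;-0.001 0.0049 0 0 0 0 140;-0.001 0.0049 0 0 0 0 140;-0.001 0.0049 0 0 0 0 140;0 0 0 0 0 0 140"
}}

```text
time_s: 6.38
ee_pos: [0.5411, 0.0972, 0.0953]
eef_rot: [3.141, -0.0, -2.918]
force: [0.6, 0.2, -0.4]
grip_width: 0.0422
grip_force: 0.0
```

The beam dropped (left end about 30 mm lower than the right, and 18 N against the lever stop). Next I'll push gently until the 0 stop is felt.

Call:
{"method": "carry_out", "body": {
  "motion": "-0.0004 0.002 0 0 0 0 140;0 0 0 0 0 0 140;0 0 0 0 0 0 140"
}}

```text
time_s: 6.63
ee_pos: [0.541, 0.0985, 0.0956]
eef_rot: [3.141, 0.0, -2.919]
force: [0.7, 0.3, 0.8]
grip_width: 0.0426
grip_force: 0.1
```

```bash
python3 - <<'E'
from h import *
o=ctrl.get_obs(); print({k:np.round(o[k],3) for k in('ee_pos','force','grip_width')},own(o['ee_pos']))
c=snap('wrist','w3.png'); print([proj(c,[*w(-70,y),z]) for y,z in((127,.099),(117,.104))])
E
```

```text
{'ee_pos': array([0.541, 0.098, 0.096]), 'force': array([0.691, 0.343, 0.767]), 'grip_width': np.float64(0.043)} [-69.18896324 138.31301704]
[(np.float64(298.0430167966433), np.float64(240.68192076482504)), (np.float64(279.160459086347), np.float64(243.8212496699661))]
```

View pics/w3.png

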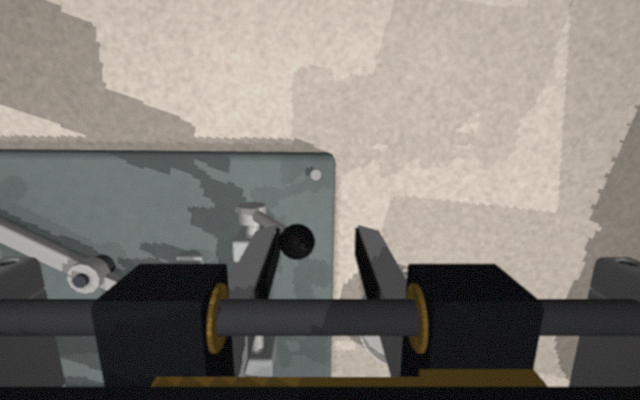

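The ball is at (297,241), so the lever is very near 0. One more firm nudge.

Call:
{"method": "carry_out", "body": {
  "motion": "-0.0004 0.002 0 0 0 0 140;0 0 0 0 0 0 140;0 0 0 0 0 0 140"
}}

```text
time_s: 6.93
ee_pos: [0.5406, 0.1003, 0.0954]
eef_rot: [-3.142, 0.0, -2.919]
force: [0.1, -1.8, -2.2]
grip_width: 0.0424
grip_force: 1.2
```

Call:
{"method": "carry_out", "body": {
  "motion": "-0.0004 0.002 0 0 0 0 140;0 0 0 0 0 0 140;0 0 0 0 0 0 140"
}}

```text
time_s: 7.18
ee_pos: [0.5405, 0.1008, 0.0954]
eef_rot: [-3.139, -0.0, -2.919]
force: [3.3, -14.1, -2.6]
grip_width: 0.0425
grip_force: 7.0
```

The lever is at its stop (14 N). I'll centre the fingers, rise, and go over the roller with a quarter turn.

Call:
{"method": "carry_out", "body": {
  "motion": "0.0012 -0.0055 0 0 0 0 140;0.0012 -0.0055 0 0 0 0 140;0 0 0.01 0 0 0 140;0 0 0.02 0 0 0 140;0 0 0.02 0 0 0 140;0 0 0.02 0 0 0 140;0 0 0.02 0 0 0 140;0 0 0.02 0 0 0 140;0 0 0 0 0 0 140"
}}

```text
time_s: 7.93
ee_pos: [0.5439, 0.0917, 0.2103]
eef_rot: [-3.141, 0.007, -2.919]
force: [0.2, -0.1, 0.5]
grip_width: 0.0426
grip_force: 0.0
```

Call:
{"method": "carry_out", "body": {
  "motion": "0.0039 -0.0158 0 0 0 -6 140;0.0039 -0.0158 0 0 0 -6 140;0.0039 -0.0158 0 0 0 -6 140;0.0039 -0.0158 0 0 0 -6 140;0.0039 -0.0158 0 0 0 -6 140;0.0039 -0.0158 0 0 0 -6 140;0.0039 -0.0158 0 0 0 -6 140;0.0039 -0.0158 0 0 0 -6 140;0.0039 -0.0158 0 0 0 -6 140;0.0039 -0.0158 0 0 0 -6 140;0.0039 -0.0158 0 0 0 -6 140;0.0039 -0.0158 0 0 0 -6 140;0.0039 -0.0158 0 0 0 -6 140;0.0039 -0.0158 0 0 0 -6 140;0.0039 -0.0158 0 0 0 -6 140;0 0 0 0 0 0 140;0 0 0 0 0 0 140"
}}

```text
time_s: 9.35
ee_pos: [0.6009, -0.1458, 0.2051]
eef_rot: [-3.141, -0.001, 1.795]
force: [-0.3, -0.4, 0.5]
grip_width: 0.0426
grip_force: 0.0
```

```bash
python3 - <<'E'
from h import *
o=ctrl.get_obs(); print({k:np.round(o[k],3) for k in('time_s','qpos','ee_pos','eef_rot','force','grip_width')},own(o['ee_pos']))
c=snap('wrist','w4.png'); print(proj(c,[*w(-63,-114),.093]), w(-63,-114),w(-6.6,-124))
for n in('top','scene'):
    c=snap(n,n+'4.png'); P=cloud(c)
    for s in(1,-1):
        q=w(80,s*125); d=(np.hypot(P[...,0]-q[0],P[...,1]-q[1])<.012)&(P[...,2]>.06)&(P[...,2]<.16); print(n,s,d.sum(),np.median(P[d][:,2]) if d.any() else 0)
    print(proj(c,[*w(-70,127),.099]))
    if n=='scene': cv2.imwrite('pics/c4.png',cv2.resize(c['pixels'][140:300,260:420,::-1],(600,600),interpolation=cv2.INTER_CUBIC))
E
```

```text
{'time_s': np.float64(9.35), 'qpos': array([-0.297,  0.455,  1.311,  0.   ,  1.377, -0.521]), 'ee_pos': array([ 0.601, -0.146,  0.205]), 'eef_rot': array([-3.141e+00, -1.000e-03,  1.795e+00]), 'force': array([-0.332, -0.395,  0.528]), 'grip_width': np.float64(0.043)} [ -62.47842804 -113.07981866]
(np.float64(316.0849445737751), np.float64(195.21653324074995)) [ 0.60062269 -0.14677154] [ 0.65786031 -0.14457703]
top 1 40 0.12682926849633935
top -1 5 0.1269462177848617
(np.float64(282.5851705710229), np.float64(203.58029828587573))
scene 1 35 0.12328147979091253
scene -1 57 0.11097445554325425
(np.float64(339.5637696786607), np.float64(172.8875295642694))
```

View pics/w4.png

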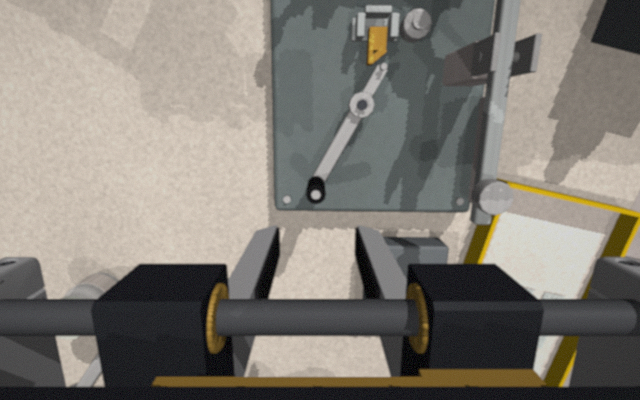

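View pics/c4.png

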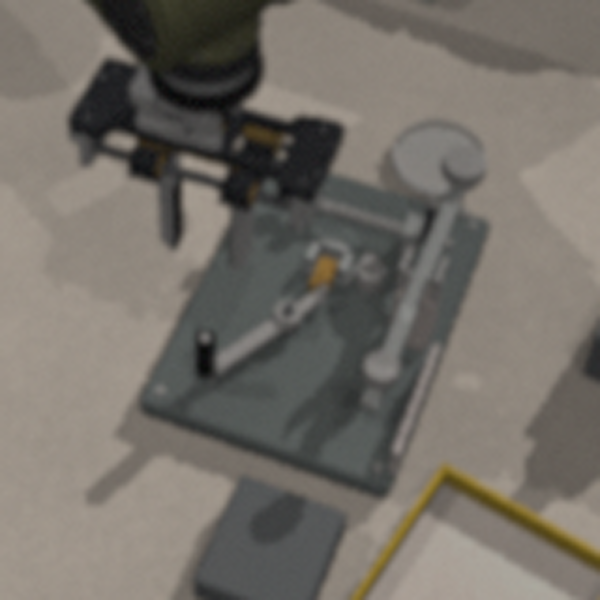

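The beam is level again (both ends at about 0.127) and the ball is back left. The roller top at (316,191) is centred between the fingers. Descending.

Call:
{"method": "carry_out", "body": {
  "motion": "0 -0.001 -0.02 0 0 0 140;0 0 -0.02 0 0 0 140;0 0 -0.02 0 0 0 140;0 0 -0.02 0 0 0 140;0 0 -0.02 0 0 0 140;0 0 -0.02 0 0 0 140;0 0 -0.02 0 0 0 140;0 0 -0.008 0 0 0 140;0 0 0 0 0 0 140;0 0 0 0 0 0 140"
}}

```text
time_s: 10.33
ee_pos: [0.6014, -0.1463, 0.0582]
eef_rot: [3.141, 0.0, 1.795]
force: [1.5, 0.5, 0.2]
grip_width: 0.0424
grip_force: 0.0
```

Call:
{"method": "carry_out", "body": {
  "motion": "0 0 0 0 0 0 180;0 0 0 0 0 0 200;0 0 0 0 0 0 220;0 0 0 0 0 0 220;0 0 0 0 0 0 220;0 0 0 0 0 0 220",
  "grip_force": 15
}}

```text
time_s: 10.83
ee_pos: [0.6011, -0.147, 0.058]
eef_rot: [3.142, 0.0, 1.793]
force: [-4.7, -2.2, 5.3]
grip_width: 0.0174
grip_force: 15.0
```

Call:
{"method": "carry_out", "body": {
  "motion": "0.0038 -0.0009 0 0 0 0 220;0.0038 -0.0008 0 0 0 0 220;0.0038 -0.0008 0 0 0 0 220;0.0039 -0.0004 0 0 0 0 220;0.0039 -0.0004 0 0 0 0 220;0.0038 -0.0003 0 0 0 0 220;0.0039 0.0001 0 0 0 0 220;0.0039 0.0001 0 0 0 0 220;0.0039 0.0002 0 0 0 0 220;0.0038 0.0007 0 0 0 0 220;0.0039 0.0007 0 0 0 0 220;0.0038 0.0006 0 0 0 0 220;0.0037 0.0012 0 0 0 0 220;0.0037 0.0011 0 0 0 0 220;0.0037 0.0011 0 0 0 0 220;0 0 0 0 0 0 220;0 0 0 0 0 0 220;0 0 0 0 0 0 220"
}}

```text
time_s: 12.33
ee_pos: [0.658, -0.1452, 0.0576]
eef_rot: [-3.14, 0.0, 1.793]
force: [-6.3, -3.5, 4.0]
grip_width: 0.0176
grip_force: 15.0
```

```bash
python3 - <<'E'
from h import *
o=ctrl.get_obs(); print({k:np.round(o[k],3) for k in('time_s','ee_pos','force','grip_width','grip_force')},own(o['ee_pos']))
c=snap('wrist','w5.png'); print(proj(c,[*w(-6.6,-124),.093]))
c=snap('scene'); cv2.imwrite('pics/c5.png',cv2.resize(c['pixels'][140:300,260:420,::-1],(600,600),interpolation=cv2.INTER_CUBIC))
E
```

```text
{'time_s': np.float64(12.333), 'ee_pos': array([ 0.658, -0.145,  0.058]), 'force': array([-6.263, -3.529,  4.005]), 'grip_width': np.float64(0.018), 'grip_force': np.float64(15.001)} [  -6.5938205  -124.60244489]
(np.float64(316.32930166402383), np.float64(264.7171908702355))
```

View pics/w5.png

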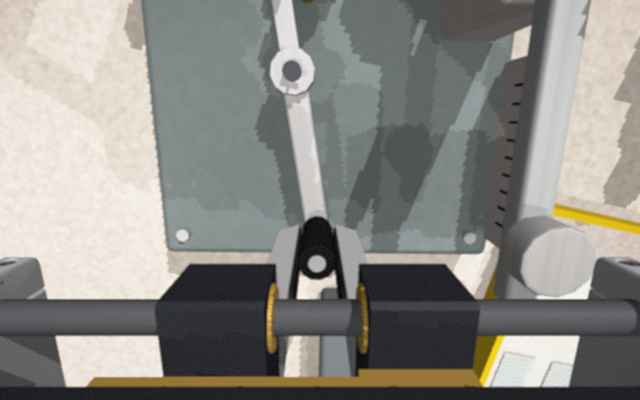

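View pics/c5.png

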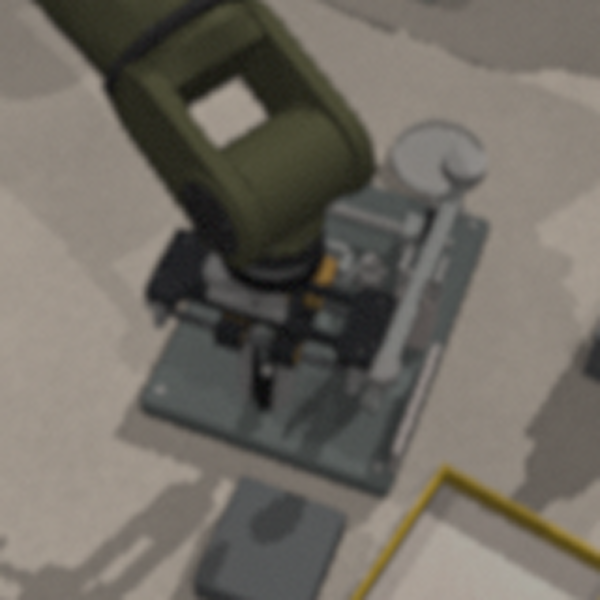

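The roller sits between the fingers at (317,262), where it should be for about 0.65 rad. The spring bears on the hand with about 7 N, and the beam is level with the weights clear of the gripper.

```bash
python3 -c "
from station import ctrl
print(ctrl.hand_in())"
```

```text
the job is handed in; nothing more can be done
None
```

I swung the lever over so the beam dropped, swung it fully back so the beam is level and arrested again, then pushed the tension roller past its click and am still holding it at about 0.65 rad; the job is handed in at about 12 s.

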